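# Wipe fallen plaster flakes off the washing slab

### The job

Flakes of the blue wall have dropped onto the red-brown washing slab. Take the yellow-handled scraper block from its wooden rest, wipe all three flakes with it off the slab into the green tray that stands against the slab, without touching them with the gripper, and then stand the scraper upright on its wooden rest again and let go. Leave the tumbler, the bodna and the bowl where they are.

Things in the scene. Friction and masses are not known exactly. Their poses are not given: they have to be found in the camera images.
- slab: red-brown raised washing slab, fixed: 230 (its x) x 250 (its y) x 36 high, flat top with no rim. Origin: centre of its underside, on the ledge. Its x axis points roughly away from the robot; the tray stands against one of its two y ends (either, it varies) and the wooden rest beyond the other, both square with the slab
- tray: shallow green open tray, fixed: outside 250 (its x) x 150 (its y) x 30 high, walls and floor 4 thick; its long side stands 2 from the slab's y end, its rim 6 below the slab's top. Its centre is 202 from the slab's centre along the slab's y. Origin: centre of its underside
- rest: slatted wooden soap rest, fixed: 210 (its x) x 110 (its y), its flat top 20 above the ledge; its centre is 202 from the slab's centre, at the end away from the tray. Origin: centre of its underside
- scraper: scraper block, 250 g, standing upright on the rest: a straight block 190 long (its x), 32 thick (its y), 45 high (rubber wiping foot below, pale wood above), with a yellow grip bar on top, 100 long (its x), 26 thick (its y), reaching from 45 to 90 above the foot's underside. Take the grip from above with the fingers closing along its y. Origin: centre of its underside; z up. It starts with its x within 0.2 rad of the slab's x
- chip1: flat flake of fallen wall plaster, blue painted face up, white below, irregular outline: 60 long (its y) x 34 wide (its x) x 14 thick, 35 g; lies loose on the slab. Origin: centre of its underside; z up through its thickness
- chip2: flat flake of fallen wall plaster, blue painted face up, white below, irregular outline: 60 long (its y) x 34 wide (its x) x 14 thick, 35 g; lies loose on the slab. Origin: centre of its underside; z up through its thickness
- chip3: flat flake of fallen wall plaster, blue painted face up, white below, irregular outline: 60 long (its y) x 34 wide (its x) x 14 thick, 35 g; lies loose on the slab. Origin: centre of its underside; z up through its thickness
- tumbler: steel tumbler, 76 across, 110 high, loose bystander; origin: centre of its underside
- bodna: orange plastic bodna (spouted water pot), body 140 across, 165 high, spout to its +x and handle to its -x (each within 110 of the axis), loose bystander; origin: centre of its underside
- bowl: round white ceramic bowl, 140 across, 55 high, loose bystander near the far edge; origin: centre of its underside
Not all that is in view belongs to the job. What is shaped like the scraper but grey or purple is not meant.

How it is judged:
By the outcome, as a careful person would: the job done as asked, in the order asked, and still so for the second after the job is handed in, with the robot touching nothing.
It also fails if it takes over 51 s, if anything falls off the work surface, if the arm or the gripper's body presses on something with over 40 N, if the wrist force passes 120 N, or if a joint passes its speed limit or range.

### The arm

A 7-joint arm with a two-finger parallel gripper is mounted at the origin on the work surface. World frame = base frame: x ahead of the robot, y to its left, z up, the work surface at z = 0. Lengths are in m, angles in rad, forces in N, time in s.
With the tool pointing down it reaches from about 0.35 to 0.9 m from the base axis. Payload 19.9 kg.
Tool frame: the origin (TCP) lies between the finger pads; the fingertips stand 19 mm ahead of it and the grasp point (between the pads) is the TCP; z points along the fingers, y is the direction in which the jaws open and shut (so a half turn about z gives the same grasp; the last joint's range is limited). The gripper opens to 94 mm and grips with 3 to 60 N. Pads are 16 mm wide; open, the fingers measure 119 mm over their backs; the gripper's body (75 mm by 177 mm) begins 78 mm behind the grasp point.
Start: joints at [1.081, 0.417, -0.01, 1.614, 0.005, 1.111, -0.053], TCP at [0.271, -0.563, 0.224] pointing down, gripper open.
Joint ranges: [-2.81, 2.81], [-0.39, 2.02], [-1.27, 1.25], [0.06, 2.57], [-1.19, 4.33], [0.19, 2], [-2.82, 2.82]. Speed limits (rad/s): [1.89, 1.89, 2.39, 2.39, 3.01, 3.01, 3.01].

### API

Orientations are given as a 3x3 rotation matrix whose columns are the frame's x, y, z axes.
In Python, from rig import robot gives the robot as it stands. Calls block until the motion is done:
- robot.move_ptp(position, orientation): joint-space move of the TCP to a pose.
- robot.move_linear(position, velocity=0.15, frame=None, threshold=None): straight line of the TCP; frame=None keeps the orientation; velocity is the mean speed in m/s. With threshold (N) it stops when the force on the tool has changed by that much, and returns True; else False.
- robot.goto_joints(angles): joint-space move.
- robot.gripper_to(opening): finger opening in m; the grip force is fixed at half the most; returns when the fingers have stopped.
- robot.pause(seconds).
- robot.ik(position, orientation): joint angles nearest the present ones, or None.
- robot.get_state(): the state.
- robot.grab_frame(name): name is "side" or "top"; returns the picture (384x512x3 uint8, red, green, blue); there is no depth.
- robot.camera_info(name): a dict with "fx", "fy", "cx", "cy" (pixels), "rvec" (rotation vector, rad) and "tvec" (3), from world to camera coordinates, as OpenCV has them. Camera axes: x right, y down, z forward; pixel columns grow to the right and rows downward; lengths in m; the calibration is good to about 2 mm. A picture is of the moment at which its call begins. camera_info takes no time and is no camera call.
A pose or a line that the arm cannot do raises robot.PlanningError and nothing moves.
- robot.sign_off(): hands the job in, once; it reports no verdict.
The state is a dict: "time": time; "qpos": joint angles; "joint_vel": joint speeds; "effort": joint torques, N m; "ee_pos": TCP position; "tool_rot": TCP orientation; "force": force on the tool from outside, world axes, zero at the start; "moment": the same for the moment, N m; "opening": finger opening in m.
Only numpy, scipy, OpenCV 4.12 (cv2) and the standard library are available. Lean on these libraries where they do the work, as an engineer would, in place of code of your own. Each camera call takes 0.05 s, during which the arm holds its last target.

## Working session

There is one attempt and no reset: what is moved stays moved. The work goes in short steps, each a Python script; the robot and the scene stay as the last script left them, time stands still between calls to the robot, and variables do not carry over. Pictures are saved under pics/ and viewed, and the job is handed in when it is done.

```bash
ls; mkdir -p pics
python3 - <<'E'
from rig import robot
import cv2
for n in("side","top"):
    f=robot.grab_frame(n); cv2.imwrite(f"pics/{n}0.png",cv2.resize(f[:,:,::-1],(800,600),interpolation=cv2.INTER_CUBIC))
    print(robot.camera_info(n))
s=robot.get_state();print(s['time'],s['opening'],s['tool_rot'])
E
```

```text
pics
{'fx': 455.06491831431356, 'fy': 455.06491831431356, 'cx': 258.2815578486268, 'cy': 186.2597235760433, 'rvec': array([ 0.05223361, -2.7718142 ,  1.4399447 ]), 'tvec': array([0.53679769, 0.06096432, 1.40059981])}
{'fx': 349.6177868331606, 'fy': 349.6177868331606, 'cx': 255.9816569681506, 'cy': 191.90706587020156, 'rvec': array([ 2.16402782, -2.20749799,  0.0938904 ]), 'tvec': array([0.0152014 , 0.55779308, 1.1452262 ])}
0.1 0.09380751069803117 [[ 9.00955350e-01  4.33911484e-01 -5.30015822e-04]
 [ 4.33911803e-01 -9.00954849e-01  9.53138171e-04]
 [-6.39427270e-05 -1.08871506e-03 -9.99999405e-01]]
```

View pics/top0.png

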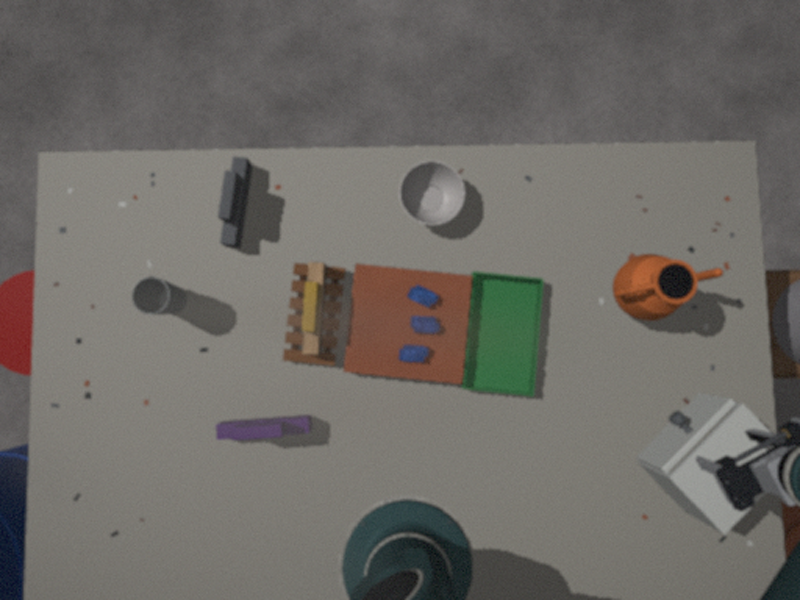

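View pics/side0.png

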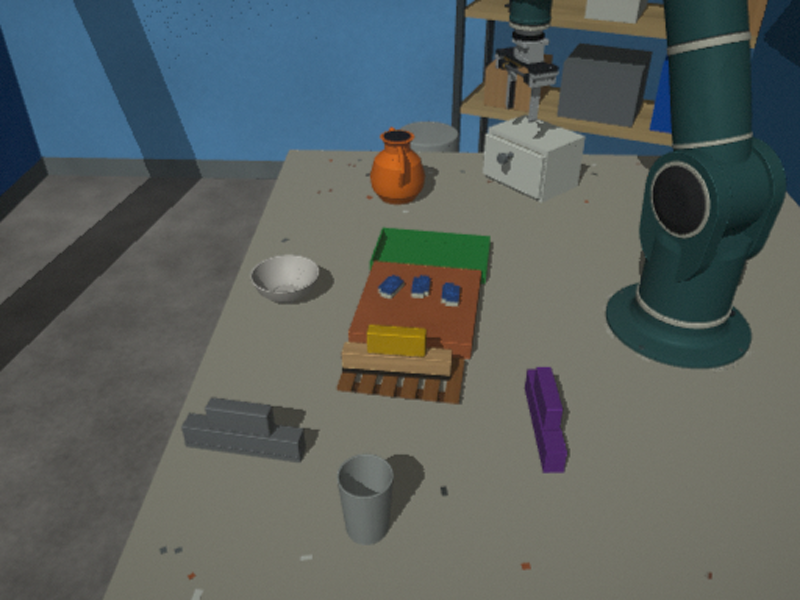

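Top view: up is +x and left is +y. There are three scraper-shaped objects: yellow-handled at (312,310) on the rest, grey at (234,202) and purple at (264,428). The yellow one on the wooden rest fits the description. The tray is on the -y side (505,333), and the chips are at (424,296), (426,325) and (414,353). I'll enlarge it to confirm.

```bash
cat > h.py <<'E'
import numpy as np,cv2
from rig import robot
def cam(n):
    c=robot.camera_info(n);K=np.array([[c['fx'],0,c['cx']],[0,c['fy'],c['cy']],[0,0,1.]])
    return K,cv2.Rodrigues(np.array(c['rvec']))[0],np.array(c['tvec'])
def p2w(n,u,v,z):
    K,R,t=cam(n);d=R.T@np.linalg.solve(K,[u,v,1.]);o=-R.T@t
    return o+d*(z-o[2])/d[2]
def w2p(n,P):
    K,R,t=cam(n);q=(R@np.atleast_2d(P).T).T+t;q=q@K.T;return q[:,:2]/q[:,2:]
def snap(n,fn,x0,y0,x1,y1,s):
    f=robot.grab_frame(n);cv2.imwrite(fn,cv2.resize(f[y0:y1,x0:x1,::-1],None,fx=s,fy=s,interpolation=cv2.INTER_CUBIC))
E
python3 - <<'E'
from h import *
snap("top","pics/topc.png",170,155,360,265,4)
snap("side","pics/sidec.png",205,140,325,265,4.8)
E
```

```text
(no output)
```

View pics/topc.png

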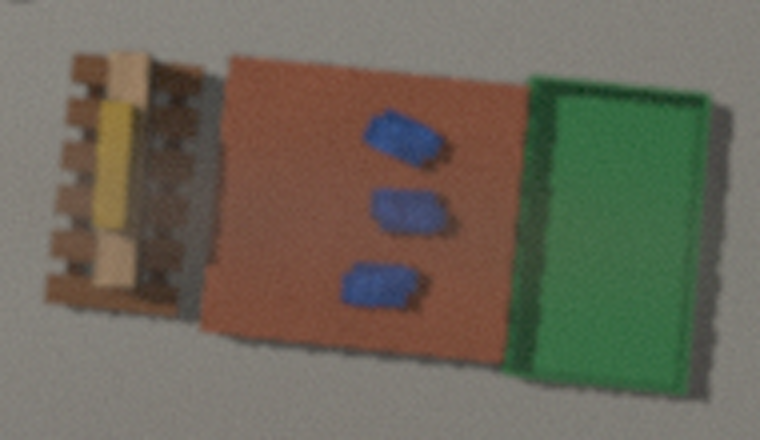

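View pics/sidec.png

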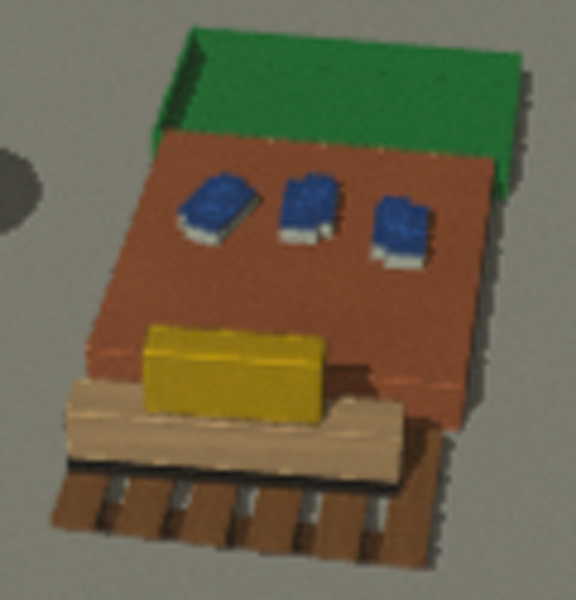

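Confirmed: a yellow grip on a pale wood block with a dark foot, standing on the rest. Slab corners in the top crop are (232,57), (530,85), (503,362) and (203,328). Grip top corners are (107,100), (135,101), (123,229) and (93,226).

Run:
```python
from h import *
np.set_printoptions(precision=4,suppress=True)
T=lambda a,b,z:p2w("top",170+(a+.5)/4-.5,155+(b+.5)/4-.5,z)
S=lambda a,b,z:p2w("side",205+(a+.5)/4.8-.5,140+(b+.5)/4.8-.5,z)
sl=np.array([T(*p,.036) for p in[(232,57),(530,85),(503,362),(203,328)]]);print("slab",sl,sl.mean(0),np.linalg.norm(sl-np.roll(sl,1,0),axis=1))
ss=np.array([S(*p,.036) for p in[(87,352),(166,133),(496,158),(465,390)]]);print("slabS",ss,ss.mean(0),np.linalg.norm(ss-np.roll(ss,1,0),axis=1))
tr=np.array([T(*p,.03) for p in[(530,76),(709,96),(688,394),(507,372)]]);print("tray",tr,tr.mean(0),np.linalg.norm(tr-np.roll(tr,1,0),axis=1))
g=np.array([T(*p,.11) for p in[(107,100),(135,101),(123,229),(93,226)]]);print("grip",g,g.mean(0),np.linalg.norm(g-np.roll(g,1,0),axis=1))
g=np.array([S(*p,.11) for p in[(147,325),(327,335),(325,352),(147,345)]]);print("gripS",g,g.mean(0))
for e in[(131,52),(115,287)]:print("blk",T(*e,.065))
for e in[(404,138),(410,211),(381,286)]:print("chip",T(*e,.05))
for q in (sl,ss,tr):
  d=q[0]+q[1]-q[2]-q[3];e=q[0]+q[3]-q[1]-q[2];print("yaw x:",np.arctan2(d[1],d[0]),"yaw y",np.arctan2(-e[0],e[1]))
```

```text
slab [[ 0.6352  0.0966  0.036 ]
 [ 0.6071 -0.1496  0.036 ]
 [ 0.3804 -0.1207  0.036 ]
 [ 0.4129  0.1233  0.036 ]] [ 0.5089 -0.0126  0.036 ] [0.2239 0.2478 0.2286 0.2461]
slabS [[ 0.6361  0.1032  0.036 ]
 [ 0.6061 -0.1419  0.036 ]
 [ 0.3791 -0.1189  0.036 ]
 [ 0.4101  0.1307  0.036 ]] [ 0.5079 -0.0067  0.036 ] [0.2277 0.2469 0.2282 0.2514]
tray [[ 0.6154 -0.1507  0.03  ]
 [ 0.5958 -0.2993  0.03  ]
 [ 0.3508 -0.2722  0.03  ]
 [ 0.3717 -0.1244  0.03  ]] [ 0.4834 -0.2116  0.03  ] [0.2451 0.1499 0.2465 0.1492]
grip [[0.5928 0.1882 0.11  ]
 [0.5916 0.1666 0.11  ]
 [0.4931 0.1766 0.11  ]
 [0.4958 0.1996 0.11  ]] [0.5433 0.1828 0.11  ] [0.0976 0.0216 0.099  0.0231]
gripS [[0.5924 0.1707 0.11  ]
 [0.4921 0.176  0.11  ]
 [0.493  0.1911 0.11  ]
 [0.5909 0.1886 0.11  ]] [0.5421 0.1816 0.11  ]
blk [0.6366 0.1759 0.065 ]
blk [0.4481 0.1901 0.065 ]
chip [ 0.5639 -0.0435  0.05  ]
chip [ 0.5044 -0.047   0.05  ]
chip [ 0.4443 -0.0221  0.05  ]
yaw x: -0.12332596618194736 yaw y -0.12304997341941819
yaw x: -0.11094739331145723 yaw y -0.12261482003739278
yaw x: -0.10887232205437314 yaw y -0.13595042288966233
```

```bash
cat >> h.py <<'E'
YS=-0.12; C=np.array([0.508,-0.010])
def rot(a): c,s=np.cos(a),np.sin(a); return np.array([[c,s,0],[s,-c,0],[0,0,-1.]])
def sl(x,y,z): c,s=np.cos(YS),np.sin(YS); return [C[0]+c*x-s*y,C[1]+s*x+c*y,z]
def st(m=''):
    s=robot.get_state();print(m,round(s['time'],2),np.round(s['ee_pos'],4),'F',np.round(s['force'],1),'op',round(s['opening'],4),'q7',round(s['qpos'][6],2))
E
python3 - <<'E'
from h import *
R=rot(-0.08)
p0=robot.get_state()['ee_pos']
robot.move_linear([p0[0],p0[1],0.30],velocity=.2);st()
robot.move_ptp([.5428,.1825,.25],R);st()
snap("top","pics/ta.png",140,125,380,275,3.2)
robot.move_linear([.5428,.1825,.13],velocity=.15);st()
snap("side","pics/sa.png",205,100,325,265,3.6)
E
```

```text
0.72 [ 0.2711 -0.5629  0.3002] F [-0.  -0.5 -0.3] op 0.0943 q7 -0.05
 3.52 [0.5431 0.1818 0.2499] F [ 0.4 -0.3 -0.7] op 0.0942 q7 -2.31
 4.53 [0.5432 0.1828 0.1308] F [-0.2  0.5 -0.1] op 0.0938 q7 -2.4
```

View pics/sa.png

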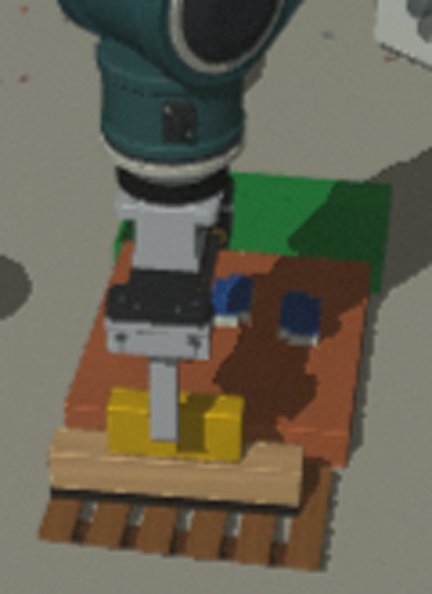

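The near finger is at (164,400), just outside the grip bar (108–243), so it straddles the bar as intended. Next: grasp, lift and check.

Run:
```python
from h import *
for y,z in((.065,.16),(.065,.104),(-.16,.104),(-.16,.17),(.19,.17)):
    q=robot.ik(sl(0,y,z),rot(YS));print(y,z,None if q is None else np.round(q,2))
robot.move_linear([.5428,.1825,.088],velocity=.1,threshold=8);st('down')
robot.gripper_to(0.0);st('grip')
robot.move_linear([.5428,.1825,.150],velocity=.12);st('lift')
snap("side","pics/sb.png",205,100,325,265,3.6)
```

```text
0.065 0.16 [ 0.5   0.41 -0.81  1.92  0.36  0.96 -2.17]
0.065 0.104 [ 0.45  0.49 -0.76  1.96  0.44  0.86 -2.24]
-0.16 0.104 [ 0.88  0.49 -0.75  1.96  0.44  0.85 -1.79]
-0.16 0.17 [ 0.94  0.39 -0.81  1.91  0.34  0.98 -1.72]
0.19 0.17 [ 0.24  0.48 -0.8   1.81  0.4   1.02 -2.4 ]
down 5.14 [0.5428 0.1827 0.088 ] F [-0.7  0.3  0.8] op 0.0942 q7 -2.44
grip 6.19 [0.5427 0.1825 0.0879] F [-0.1 -0.1 -2.5] op 0.0257 q7 -2.44
lift 6.86 [0.5426 0.1822 0.1495] F [-0.8 -0.7 -2.9] op 0.0258 q7 -2.39
```

View pics/sb.png

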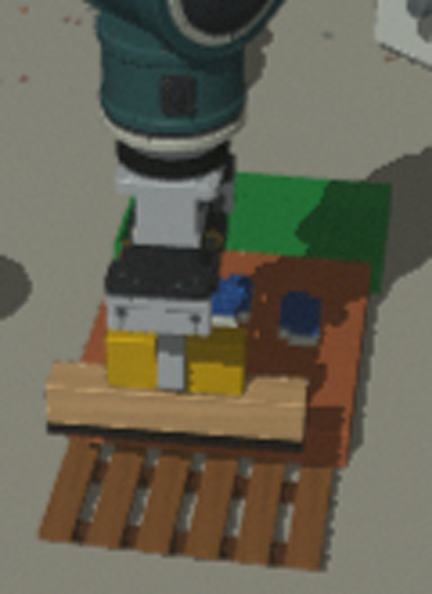

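The scraper is held level at 25.8 mm opening, with 2.5–2.9 N of weight. Next I'll set it on the slab behind the chips.

Run:
```python
from h import *
R=rot(YS)
robot.move_linear(sl(0,.068,.150),velocity=.15,frame=R);st('over')
h=robot.move_linear(sl(0,.068,.108),velocity=.12,threshold=5);st(f'd1 {h}')
h=robot.move_linear(sl(0,.068,.101),velocity=.02,threshold=4);st(f'd2 {h}')
snap("side","pics/sc.png",205,100,325,265,3.6)
snap("top","pics/tc.png",170,155,360,265,4)
```

```text
over 7.91 [0.5162 0.0584 0.15  ] F [ 0.8 -1.3 -2.6] op 0.0259 q7 -2.19
d1 False 8.41 [0.5162 0.0581 0.1081] F [ 0.2 -0.1 -2.7] op 0.0254 q7 -2.24
d2 True 8.72 [0.5168 0.0576 0.1035] F [ 2.  -0.6  1.5] op 0.0258 q7 -2.24
```

View pics/sc.png

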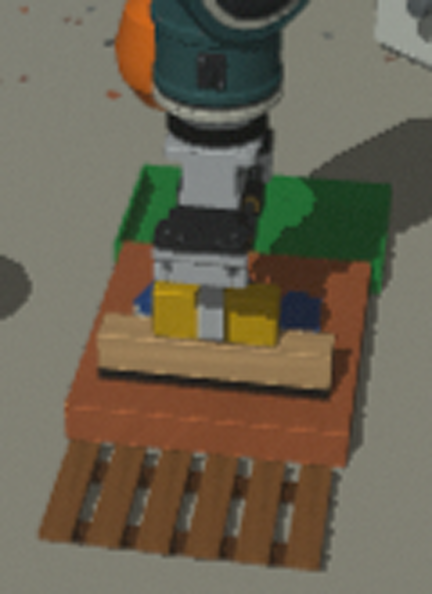

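View pics/tc.png

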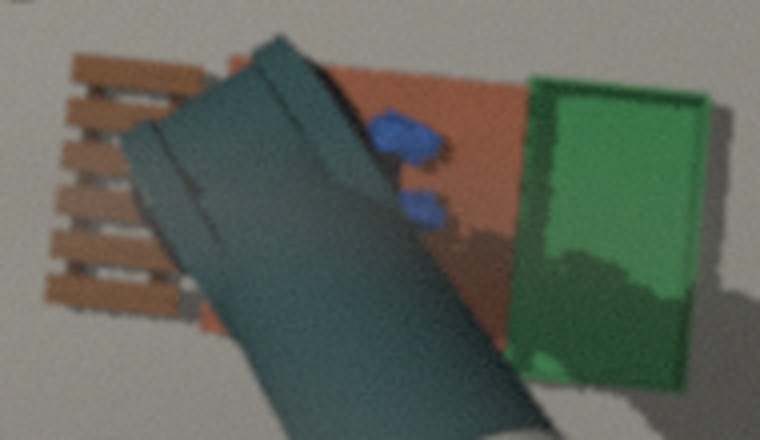

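Contact came at TCP z = 0.1035, against 0.104 expected. The foot sits behind the chips, well inside the slab's width. I'll wipe just above contact.

Run:
```python
from h import *
robot.move_linear(sl(0,.068,.1045),velocity=.03)
for y in(-.05,-.10,-.165):
    robot.move_linear(sl(0,y,.1045),velocity=.06);st(y)
    if y==-.10: snap("side","pics/sd0.png",205,100,325,265,3.6)
snap("side","pics/sd.png",205,100,325,265,3.6)
snap("top","pics/td.png",170,155,360,265,4)
```

```text
-0.05 11.19 [ 0.502  -0.0595  0.1045] F [ 0.5  0.1 -3.1] op 0.0259 q7 -2.0
-0.1 12.18 [ 0.4961 -0.1089  0.1045] F [ 0.8 -0.2 -2.9] op 0.0259 q7 -1.9
-0.165 13.46 [ 0.4883 -0.1734  0.1045] F [-0.5  0.7 -2.8] op 0.0256 q7 -1.77
```

View pics/sd.png

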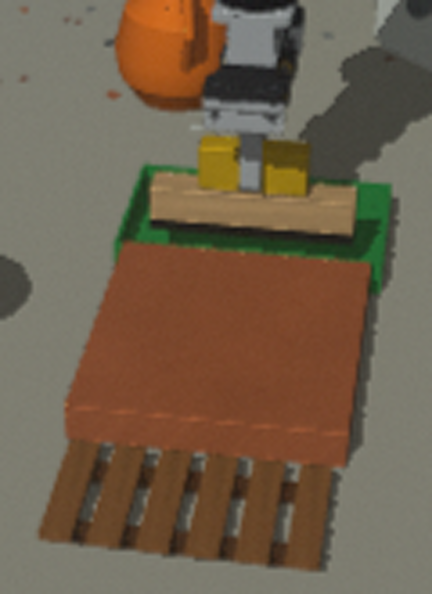

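View pics/td.png

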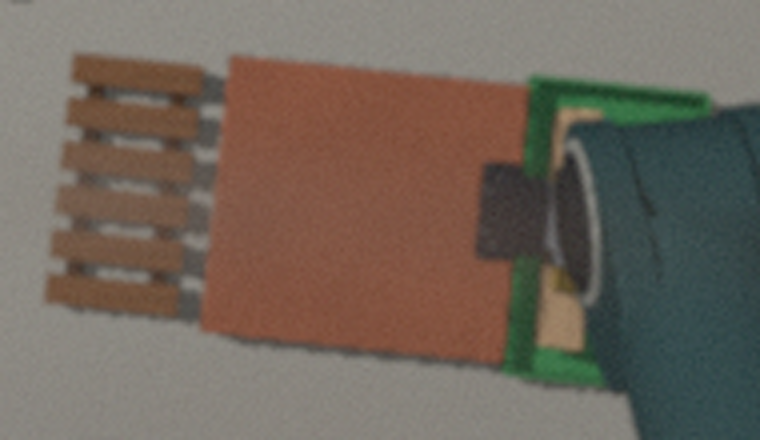

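The slab is completely clear and the scraper is over the tray. I'll lift it, return it above the rest, and check the tray.

Run:
```python
from h import *
T=lambda a,b,z:p2w("top",170+(a+.5)/4-.5,155+(b+.5)/4-.5,z)
r=np.array([T(*p,.02) for p in[(75,54),(205,68),(180,318),(46,300)]]);print(r.mean(0),sl(0,.202,.02))
robot.move_linear(sl(0,-.165,.155),velocity=.12)
robot.move_linear(sl(0,.0,.155),velocity=.2)
robot.move_linear(sl(0,.2,.155),velocity=.2);st('over rest')
snap("top","pics/te.png",170,155,360,265,4)
snap("side","pics/se.png",205,100,325,265,3.6)
```

```text
[0.53243815 0.18691809 0.02      ] [np.float64(0.5321818658723617), np.float64(0.19054734444248098), 0.02]
over rest 16.26 [0.5321 0.1872 0.1548] F [ 1.  -0.5 -3.2] op 0.0257 q7 -2.44
```

View pics/te.png

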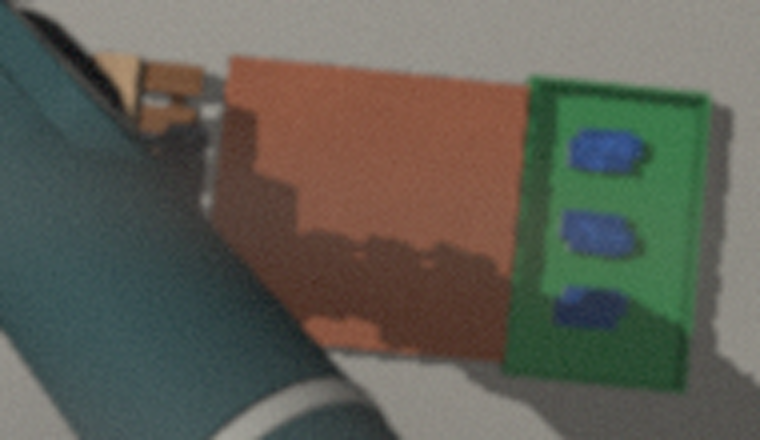

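View pics/se.png

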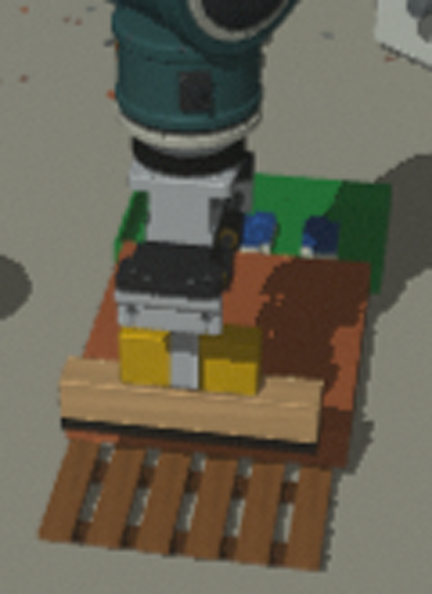

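All three chips lie flat in the tray at (605,150), (597,235) and (590,307). Next: lower onto the rest until contact, then release.

Run:
```python
from h import *
h=robot.move_linear(sl(0,.2,.093),velocity=.12,threshold=6);st(h)
h=robot.move_linear(sl(0,.2,.085),velocity=.02,threshold=3);st(h)
robot.pause(.2)
robot.gripper_to(.06);st('open');robot.pause(.2)
robot.move_linear(sl(0,.2,.16),velocity=.1);robot.move_linear(sl(0,.2,.28),velocity=.2);st()
p=sl(0,-.05,.33)
robot.move_ptp([.36,-.30,.33],rot(YS));robot.pause(.5);st()
snap("top","pics/tf.png",150,135,370,265,3.6)
snap("side","pics/sf.png",205,100,325,265,3.6)
```

```text
False 17.02 [0.5322 0.1888 0.0935] F [-0.2 -0.2 -2.7] op 0.026 q7 -2.5
True 17.38 [0.5323 0.1886 0.0872] F [ 0.  -0.   3.7] op 0.0254 q7 -2.51
open 18.29 [0.5317 0.1884 0.0867] F [ 1.   0.4 -0.7] op 0.06 q7 -2.51
 20.12 [0.5316 0.1882 0.2787] F [ 0.   0.3 -0.4] op 0.0602 q7 -2.34
 22.51 [ 0.36 -0.3   0.33] F [-0.1 -1.  -0.4] op 0.06 q7 -1.1
```

View pics/tf.png

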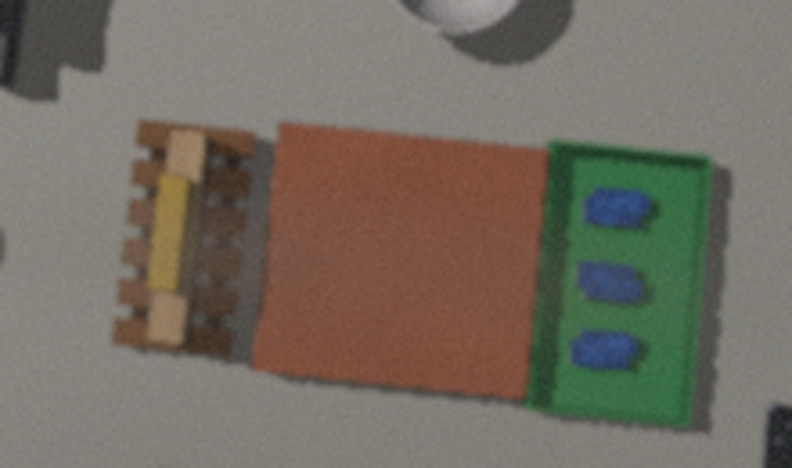

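View pics/sf.png

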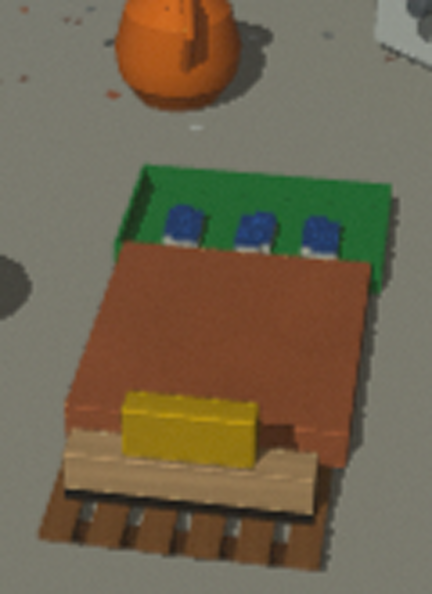

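The scraper stands upright, centred on the rest. All three chips are in the tray and the slab is clear, and the robot is touching nothing. Handing in.

Run:
```python
from rig import robot
print(robot.sign_off())
```

```text
the job is handed in; nothing more can be done
None
```

I took the yellow-handled scraper from its rest and wiped all three flakes off the slab into the green tray in one pass. I then stood the scraper back on its rest, let go and moved the arm clear. The job was handed in at about 22.6 s of the 51 s allowed.

- **Final pictures:** the three flakes lie flat in the tray, the slab is clear, and the scraper stands upright on the rest, square with it. The gripper is open and touching nothing.
- **Contact heights:** both agreed with the given sizes to within about 1 mm. They were TCP z = 0.1035 m on the slab and 0.0872 m on the rest.
- **Forces:** readings were about 4 N or less wherever I sampled them.
- **Bystanders:** I did not re-measure the tumbler, bodna and bowl afterwards. No planned path came near them, and the bodna and bowl look undisturbed in the last pictures. The tumbler was outside the final crops.
- **Measurements that disagreed:** the two cameras put the slab's centre about 6 mm apart in y, so I used the mean. Estimates of the scraper's starting angle ran from -0.03 to -0.1 rad, and closing the jaws aligned it.

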